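Blank off the leak tester and draw its piston

TASK

Get the leak tester ready for a vacuum reading: first set the round blanking disc flat and fully down in the round seat of the tester and let go of it. Then take the piston rod by its knob and draw it straight up out of the barrel by 35 mm, until the ring mark on the rod comes level with the barrel's mouth, without ever pulling it right out. Finish while still gripping the knob and holding the rod there (let go, it would drop back). Leave the square blank, white jar, tub and spatula alone.

Things in the scene. Friction and masses are not known exactly. Their poses are not given: they have to be found in the camera images.
- disc_boss (a point): Round blanking disc, plain steel, loose, about 0.2 kg: plate 50 mm across, 8 mm thick, with a round upright grip boss on top, 20 mm across, 26 mm tall (34 mm overall). Point: on the axis half-way up the boss, 21 mm above the underside; z up. Grip the boss with the fingertips above the plate (tips at most 12 mm below this point). Lies left or right of the tester.
- square_boss (a point): Square blank, plain steel, loose, 0.21 kg: plate 50 x 50 x 8 mm with the same 20 mm boss; does not fit the round seat, not to be moved. Point: on the boss axis, 21 mm above the underside.
- seat (a point): Round seat for the disc: flat recess 53 mm across, 7 mm deep, in the top of the tester's fixed white base (245 mm along y, 100 mm along x, 22 mm high). Point: centre of the recess floor, 15 mm above the bench; z up; -y points to the pump barrel, whose bore axis is 130 mm away. With the disc fully home its boss point is 21 mm above this point and its plate 1 mm proud of the base.
- bore (a point): Mouth of the pump barrel, an upright aluminium block 54 x 54 mm, top 78 mm above the bench, fixed on the same base. Point: centre of the bore at the barrel's top face; z up along the bore, +y points to the seat. Bore 19.5 mm in diameter, 55 mm deep, closed below.
- knob (a point): Centre of the piston rod's knob, 28 mm across, 30 mm tall. The rod: loose, plain steel, 0.2 to 0.4 kg, 97 mm long, shaft 18 mm across. It starts fully down, this point 27 mm above the bore's mouth, 12 mm of bare shaft showing under the knob. Only its weight and light rubbing resist the pull. A dark ring mark on the shaft starts 35 mm below the mouth. z up along the rod.
- bottle_center (a point): White jar, 64 mm in diameter and 100 mm tall, standing beside the tester, far left; leave alone. This point is on its axis 50 mm above its foot.
- tub_center (a point): Open greenish clear tub 80 x 100 x 55 mm beside the tester, far right; leave alone. This point is the middle of its inside, 27 mm above its foot.
- spatula_grip (a point): Handle of a 190 mm spatula lying on the bench at the right; leave alone.
There are look-alikes about, which are no part of the job. What is shaped like the part that bears knob but orange or yellow is not meant.

How it is judged:
By the outcome, as a careful person would: the job done as asked, in the order asked, and still so for the second after the job is handed in, while the arm keeps its last pose, push and grip.
It also fails if it takes over 51 s, if anything falls off the work surface, if the arm or the gripper's body presses on something with over 40 N, if the wrist force passes 120 N, or if a joint passes its speed limit or range.

ROBOT

A 6-joint arm with a two-finger parallel gripper is mounted at the origin on the work surface. World frame = base frame: x ahead of the robot, y to its left, z up, the work surface at z = 0. Lengths are in mm, angles in rad, forces in N, time in s.
With the tool pointing down it reaches from about 400 to 825 mm from the base axis. Payload 7 kg.
Tool frame: the origin (TCP) lies at the very end of the fingers, on their centre line; the grasp point (between the pads) lies 19 mm behind it; z points along the fingers, y is the line along which they close (so a half turn about z gives the same grasp; the last joint's range is limited). The gripper opens to 85 mm and grips with 20 to 120 N. Pads are 22 mm wide; open, the fingers measure 114 mm over their backs; the gripper's body (76 mm by 85 mm) begins 54 mm behind the grasp point. The pads swing forward as they close: fully open they stand 13 mm farther back than shut.
Start: joints at [1.471, 0.359, 0.012, 0, -1.224, -0.288], TCP at [255.26, 624.85, 231.302] pointing down, gripper open.
Joint ranges: [-3.07, 3.07], [-1.43, 2.12], [-1.02, 1.25], [-3.03, 1.67], [-3.05, -0], [-3.03, 3.03]. Speed limits (rad/s): [2.39, 2.39, 3.01, 3.14, 3.14, 3.14].

INTERFACE

Orientations are given as a unit quaternion [w, x, y, z].
In Python, from plant import arm gives the robot as it stands.
- The arm moves only by the tool step_arm, never from a script. Its argument "plan" is a list that holds one entry, the list of rows, each a list of 6 numbers: the shift along the world's x, y, z in cm, then the turn, a rotation vector about the world's x, y, z in rad. In form: [[[tx, ty, tz, rx, ry, rz], ...]]. A call has 1 to 20 rows; each row shifts and turns the commanded pose from where the row before left it; what a row does not reach is not made up. A row lasts 1/10 s, in which the tool goes at most 50 mm and 8.59 degrees, less where a joint would pass 70% of its speed; a pose out of reach is approached as far as the arm can. A call with a gripper value outside its range is refused whole. "grip" is the opening, from 0 (shut) to 1 (fully open), set as the call begins (left out, the last holds). The fingers move at their own pace and stop on an object; "squeeze" is the grip in N (left out, the last holds). Time passes only in rows, so rows that do not move let the fingers close. It gives the time, the measured TCP pose, the force, the opening and the grip force at its end, in the units of the state.
- arm.read_state(): the state, without advancing time (a new reading comes with each control period).
- arm.camera(name): name is "scene" or "side" or "wrist"; returns the picture (480x640x3 uint8, red, green, blue); there is no depth.
- arm.get_calibration(name): a dict with "fx", "fy", "cx", "cy" (pixels), "cam_to_world" (4x4, takes a point from camera to world coordinates); the wrist camera has in their place "tool_from_camera" (4x4, takes a point from camera to tool coordinates, whose origin is the TCP and whose axes are the flange's). Camera axes: x right, y down, z forward; pixel columns grow to the right and rows downward; lengths in mm; the calibration is good to about 2 mm. The wrist camera is an equidistant fisheye: a pixel r from the principal point sees the ray r / f radians off the axis. A picture is of the moment at which its call begins: read the wrist's pose just before it. get_calibration takes no time and is no camera call.
- arm.close_job(): hands the job in; it is judged then, once.
The state is a dict: "time": time; "q": joint angles; "joint_vel": joint speeds; "tau": joint torques, N m; "tool_pos": TCP position; "orientation": TCP orientation; "force": force on the tool from outside, world axes, zero at the start; "moment": the same for the moment, N m; "grip_width": finger opening in mm; "grip_force": force on a finger pad.
Only numpy, scipy, OpenCV 4.12 (cv2) and the standard library are available. Lean on these libraries where they do the work, as an engineer would, in place of code of your own. Each camera call takes 0.05 s, during which the arm holds its last target. There are 200 camera calls.

## Working session

There is one attempt and no reset: what is moved stays moved. The work goes in short steps, Python scripts to look and compute and a tool call to move; the robot and the scene stay as the last step left them, time stands still between calls to the robot, and variables do not carry over. Pictures are saved under pics/ and viewed, at most 10 in all, crops included, and the job is handed in when it is done.

Besides the shell and the picture viewer there is one more tool, called after "Request:" in YAML: its name, and indented under it one key for each argument. step_arm: Moves the arm, as the interface text tells. Its arguments: {"type":"object","properties":{"plan":{"type":"array"},"grip":{"type":"number"},"squeeze":{"type":"number"}},"required":["plan"]}

```bash
mkdir -p pics
cat > h.py <<'E'
from plant import arm
import numpy as np, cv2
from scipy.spatial.transform import Rotation as R
def snap(n,f):
    im=arm.camera(n); cv2.imwrite('pics/'+f,im[:,:,::-1]); return im
def plane(n,u,v,z):
    c=arm.get_calibration(n); M=np.array(c['cam_to_world'])
    d=M[:3,:3]@np.array([(u-c['cx'])/c['fx'],(v-c['cy'])/c['fy'],1]); o=M[:3,3]
    return (o+d*(z-o[2])/d[2]).round(1)
def proj(n,p):
    c=arm.get_calibration(n); M=np.linalg.inv(np.array(c['cam_to_world']))
    q=M[:3,:3]@np.array(p)+M[:3,3]; return (c['fx']*q[0]/q[2]+c['cx'],c['fy']*q[1]/q[2]+c['cy'])
def wplane(u,v,z,s):
    c=arm.get_calibration('wrist'); T=np.array(c['tool_from_camera'])
    w,x,y,zz=s['orientation']; Rt=R.from_quat([x,y,zz,w]).as_matrix()
    a=(u-c['cx'])/c['fx'];b=(v-c['cy'])/c['fy'];th=np.hypot(a,b);k=np.sin(th)/th if th else 1
    d=Rt@T[:3,:3]@np.array([a*k,b*k,np.cos(th)]); o=Rt@T[:3,3]+np.array(s['tool_pos'])
    return (o+d*(z-o[2])/d[2]).round(1)
E
python3 - <<'E'
from h import *
s=arm.read_state();print(s)
snap('scene','s0.png');snap('side','d0.png')
for n in('scene','side','wrist'):print(arm.get_calibration(n))
E
```

```text
{'time': 0.0, 'q': array([ 1.47112536e+00,  3.59369372e-01,  1.10766915e-02, -3.08973650e-04,
       -1.22414365e+00, -2.88103047e-01]), 'joint_vel': array([ 0.00123434, -0.00075671,  0.00014067,  0.00159287, -0.00077171,
       -0.00116584]), 'tau': array([-5.29598547e-04, -5.83323669e+01,  2.93421614e+01,  6.93719611e+00,
       -5.84464913e-03, -1.99212133e-05]), 'tool_pos': array([255.09114352, 624.42051829, 230.39021348]), 'orientation': array([ 8.30031555e-04,  9.81252245e-01, -1.92726071e-01, -6.74667021e-05]), 'force': array([-0.05211802, -0.75613557,  0.43768018]), 'moment': array([-0.00710803, -0.00187165,  0.03430177]), 'grip_force': 0.0, 'grip_width': 85.47980188044745}
{'fx': 625.1268439383969, 'fy': 625.1268439383969, 'cx': 314.74197129887364, 'cy': 249.27724771191714, 'cam_to_world': array([[-5.64317498e-01,  7.00814961e-01, -4.36353242e-01,
         1.17054035e+03],
       [ 8.25489315e-01,  4.85819044e-01, -2.87310367e-01,
         3.08899812e+02],
       [ 1.06373108e-02, -5.22339206e-01, -8.52671450e-01,
         1.25146197e+03],
       [ 0.00000000e+00,  0.0000000
[... 278 characters left out ...]
1, -5.29977823e-01,  7.52006361e-01,
        -9.93494889e+02],
       [ 1.36991035e-02, -8.20674326e-01, -5.71231989e-01,
         8.07611442e+02],
       [ 0.00000000e+00,  0.00000000e+00,  0.00000000e+00,
         1.00000000e+00]])}
{'fx': 371.64829954431775, 'fy': 371.64829954431775, 'cx': 316.64605726834105, 'cy': 241.6112554186405, 'tool_from_camera': array([[ 9.14151928e-04, -9.50137290e-01, -3.11830554e-01,
         8.00407455e+01],
       [ 9.99999454e-01,  1.02661971e-03, -1.96511342e-04,
        -3.63610811e-01],
       [ 5.06844147e-04, -3.11830204e-01,  9.50137709e-01,
        -1.42759282e+02],
       [ 0.00000000e+00,  0.00000000e+00,  0.00000000e+00,
         1.00000000e+00]])}
```

View pics/s0.png

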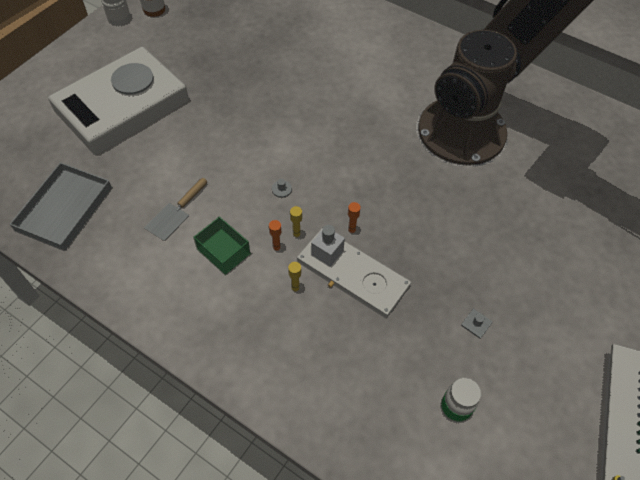

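View pics/d0.png

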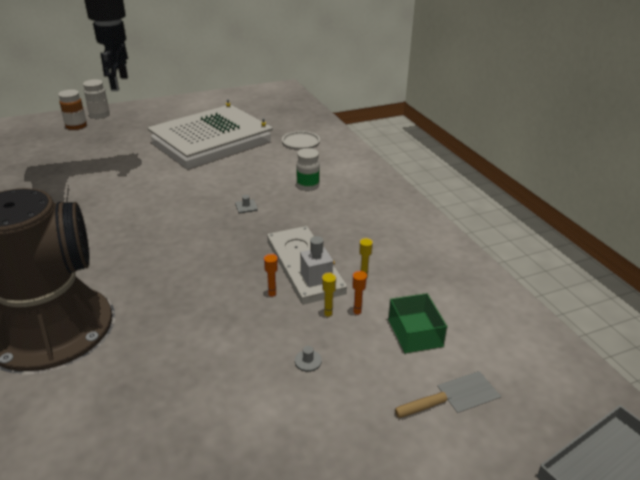

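The scene view shows a round disc at (282,188), the square blank at (477,323), the seat at (375,282), and a grey knob on the barrel at (328,235). The four orange and yellow posts at (275,230), (296,215), (354,212) and (295,270) are look-alikes. The disc at (282,188) has a round plate and the part at (477,323) has a square one. I'll confirm this in an enlarged crop.

Run:
```python
from h import *
a=cv2.imread('pics/s0.png')[165:325,245:425]
cv2.imwrite('pics/s0c.png',cv2.resize(a,None,fx=3.75,fy=3.75,interpolation=cv2.INTER_CUBIC)) # 675x600
a=cv2.imread('pics/d0.png')[220:380,240:400]
cv2.imwrite('pics/d0c.png',cv2.resize(a,None,fx=3.75,fy=3.75,interpolation=cv2.INTER_CUBIC))
```

```text
(no output)
```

View pics/s0c.png

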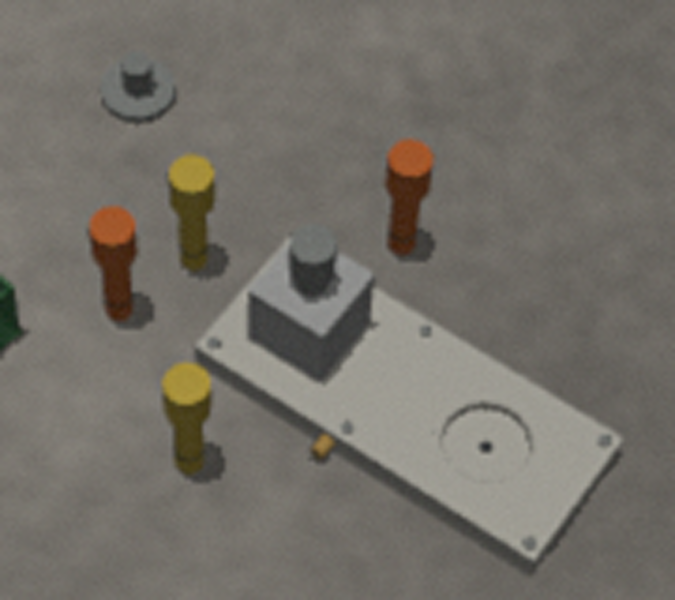

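View pics/d0c.png

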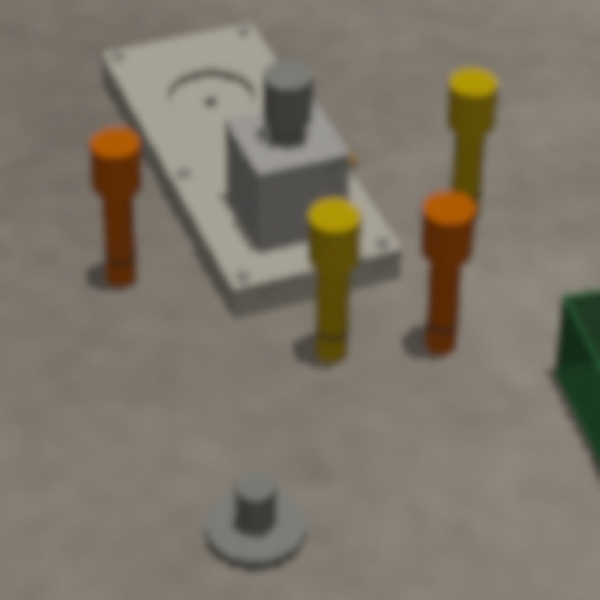

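The crops confirm it: the round disc is at scene (282,188) and the grey knob sits on the barrel. The posts are orange or yellow, so they're not meant.

Run:
```python
from h import *
S=lambda u,v,z:plane('scene',245+(u+.5)/3.75-.5,165+(v+.5)/3.75-.5,z)
D=lambda u,v,z:plane('side',240+(u+.5)/3.75-.5,220+(v+.5)/3.75-.5,z)
for n,a,b,z in[('boss',(138,66),(256,487),34),('plate',(139,88),(255,522),8),('knobtop',(314,244),(290,75),120),('seat',(486,447),(210,101),15),
 ('o1',(409,158),(115,143),97),('o2',(113,225),(450,208),97),('y1',(191,172),(333,215),97),('y2',(186,383),(473,84),97)]:print(n,S(*a,z),D(*b,z))
for p in[(214,343),(604,440),(529,543),(425,331),(347,427)]:print('screw',S(*p,22))
for p in[(119,57),(243,31),(382,242),(243,275)]:print('screwD',D(*p,22))
print('sq',plane('scene',477,319,34),'bottle',plane('scene',465,390,100))
```

```text
boss [ 435.3 -276.6   34. ] [ 433.9 -280.7   34. ]
plate [ 434.  -277.8    8. ] [ 434.2 -278.6    8. ]
knobtop [533.7 -76.2 120. ] [535.1 -78.8 120. ]
seat [536.8  53.5  15. ] [537.8  53.4  15. ]
o1 [436.5 -71.3  97. ] [436.2 -72.3  97. ]
o2 [ 577.3 -189.1   97. ] [ 578.4 -190.9   97. ]
y1 [ 519.8 -173.3   97. ] [ 519.8 -173.5   97. ]
y2 [640.7 -91.3  97. ] [639.7 -94.6  97. ]
screw [ 573.5 -119.6   22. ]
screw [496.2 110.4  22. ]
screw [580.2 108.7  22. ]
screw [492.8 -18.1  22. ]
screw [576.2 -20.6  22. ]
screwD [498.5 110.   22. ]
screwD [581.6 108.4  22. ]
screwD [ 574.9 -119.7   22. ]
screwD [ 492.1 -117.    22. ]
sq [494.  283.6  34. ] bottle [677.6 333.3 100. ]
```

Request:
step_arm:
  plan:
    - [[1.9,-3.3,0,0,0,0],[1.9,-3.3,0,0,0,0],[1.9,-3.3,0,0,0,0],[1.9,-3.3,0,0,0,0],[1.9,-3.3,0,0,0,0],[1.9,-3.3,0,0,0,0],[1.9,-3.3,0,0,0,0],[1.9,-3.3,0,0,0,0],[1.9,-3.3,0,0,0,0],[1.9,-3.3,0,0,0,0],[1.9,-3.3,0,0,0,0],[1.9,-3.3,0,0,0,0],[0,-4,0,0,0,0],[0,-4,0,0,0,0],[0,-4,0,0,0,0],[0,-4,0,0,0,0],[0,-4,0,0,0,0],[0,-4,0,0,0,0],[0,-4,0,0,0,0],[0,-4,0,0,0,0]]

```text
time: 2.1
tool_pos: [482.7, -92.7, 231.2]
orientation: [-0.0, 0.981, -0.193, -0.0]
force: [1.2, -0.3, 0.4]
grip_width: 85.4
grip_force: 0.0
```

Request:
step_arm:
  plan:
    - [[-1,-3.7,0,0,0,0],[-1,-3.7,0,0,0,0],[-1,-3.7,0,0,0,0],[-1,-3.7,0,0,0,0],[-0.8,-3.6,0,0,0,0],[0,0,-2,0,0,0],[0,0,-2,0,0,0],[0,0,-2,0,0,0],[0,0,0,0,0,0],[0,0,0,0,0,0]]

```text
time: 3.1
tool_pos: [435.2, -275.2, 171.4]
orientation: [0.0, 0.981, -0.193, -0.0]
force: [-0.1, 0.0, 0.4]
grip_width: 85.6
grip_force: 0.0
```

Run:
```python
from h import *
s=arm.read_state();print(s['tool_pos'],s['orientation'],s['q'],s['time'])
snap('wrist','w1.png')
np.save('w1.npy',np.r_[s['tool_pos'],s['orientation']])
```

```text
[ 435.15103764 -275.22446936  171.44964648] [ 1.56665744e-04  9.81283953e-01 -1.92565662e-01 -4.94463980e-04] [-1.82010837e-01  1.45591113e-01 -4.22284372e-01  3.57613276e-04
 -1.00391342e+00  1.36506277e+00] 3.1
```

View pics/w1.png

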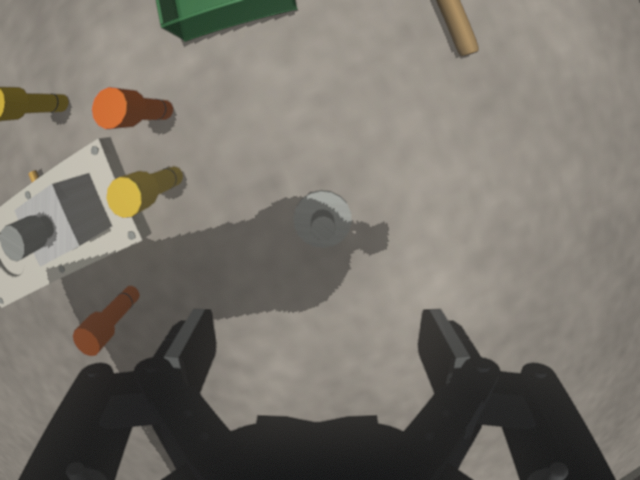

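The wrist view shows the disc in shadow at about (324,217), with the boss top near (321,222).

Run:
```python
from h import *
w=np.load('w1.npy');s=dict(tool_pos=w[:3],orientation=w[3:])
print(wplane(324.5,217,8,s),wplane(321,222,34,s))
a=cv2.imread('pics/w1.png')[180:255,280:380].astype(float)
cv2.imwrite('pics/w1c.png',cv2.resize(np.clip(a*2,0,255).astype(np.uint8),None,fx=7,fy=7,interpolation=cv2.INTER_CUBIC))
```

```text
[ 434.1 -281.6    8. ] [ 437.8 -279.6   34. ]
```

View pics/w1c.png

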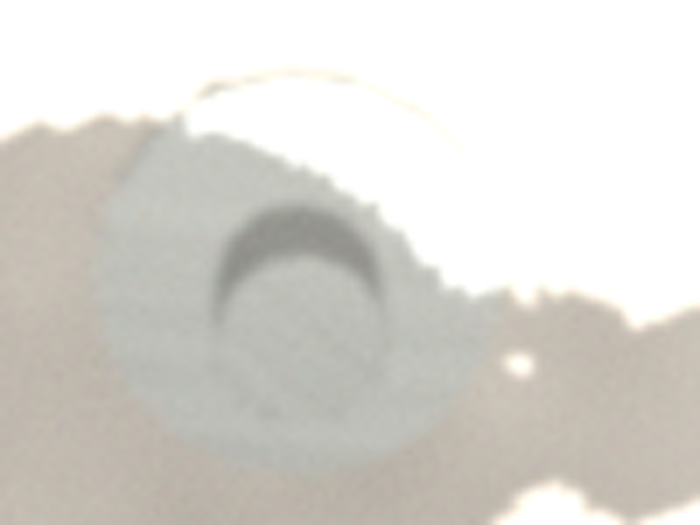

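Run:
```python
from h import *
w=np.load('w1.npy');s=dict(tool_pos=w[:3],orientation=w[3:])
print(wplane(322.2,218.7,7,s),wplane(322.8,228,34,s))
```

```text
[ 433.2 -279.1    7. ] [ 432.7 -279.1   34. ]
```

Request:
step_arm:
  plan:
    - [[-0.2,-0.4,-3,0,0,0],[0,0,-3,0,0,0],[0,0,-3,0,0,0],[0,0,-3,0,0,0],[0,0,-2,0,0,0],[0,0,-1,0,0,0],[0,0,-1,0,0,0],[0,0,0,0,0,0],[0,0,0,0,0,0]]

```text
time: 4.05
tool_pos: [433.9, -279.3, 12.1]
orientation: [0.0, 0.981, -0.193, 0.001]
force: [0.6, 0.8, -0.0]
grip_width: 85.5
grip_force: 0.0
```

Request:
step_arm:
  plan:
    - [[0,0,0,0,0,0],[0,0,0,0,0,0],[0,0,0,0,0,0],[0,0,0,0,0,0],[0,0,0,0,0,0],[0,0,0,0,0,0],[0,0,0,0,0,0],[0,0,0,0,0,0],[0,0,0,0,0,0],[0,0,0,0,0,0],[0,0,0,0,0,0],[0,0,0,0,0,0]]
  grip: 0
  squeeze: 50

```text
time: 5.25
tool_pos: [433.4, -279.2, 11.7]
orientation: [0.0, 0.981, -0.193, 0.0]
force: [-1.4, 0.8, 6.1]
grip_width: 18.4
grip_force: 48.7
```

Request:
step_arm:
  plan:
    - [[0,0,1,0,0,0],[0,0,2,0,0,0],[0,0,3,0,0,0],[0,0,4,0,0,0],[0,0,4,0,0,0],[0,0,3,0,0,0],[0,0,1,0,0,0],[0.5,1.3,0,0,0,0],[1,3,0,0,0,0],[1,3,0,0,0,0],[1,3,0,0,0,0],[1,3,0,0,0,0],[1,3,0,0,0,0],[1,3,0,0,0,0],[1,3,0,0,0,0],[1,3,0,0,0,0],[1,3,0,0,0,0],[1,3,0,0,0,0]]

```text
time: 7.05
tool_pos: [537.2, 35.5, 189.5]
orientation: [0.001, 0.981, -0.193, -0.001]
force: [0.7, -0.4, -2.5]
grip_width: 18.1
grip_force: 49.1
```

Request:
step_arm:
  plan:
    - [[0,1,0,0,0,0],[0,1,0,0,0,0],[0,0,-2,0,0,0],[0,0,-3,0,0,0],[0,0,-3,0,0,0],[0,0,-2,0,0,0],[0,0,0,0,0,0],[0,0,0,0,0,0]]

```text
time: 7.85
tool_pos: [537.9, 53.5, 91.3]
orientation: [0.0, 0.981, -0.193, -0.0]
force: [-0.4, 0.3, -1.7]
grip_width: 18.5
grip_force: 49.1
```

Run:
```python
from h import *
s=arm.read_state();print(s['tool_pos'],s['orientation'],s['force'],s['time'])
w=snap('wrist','w2.png');a=snap('scene','s2.png');b=snap('side','d2.png')
f=lambda im,u,v:cv2.resize(im[v:v+75,u:u+100],(400,300),interpolation=cv2.INTER_CUBIC)
u,v=map(int,proj('scene',(537,53,50)));x,y=map(int,proj('side',(537,53,50)))
print(u,v,x,y)
m=np.vstack([np.hstack([f(a,u-50,v-37),f(b,x-50,y-37)]),np.hstack([f(w,266,180),cv2.resize(w,(400,300))])])
cv2.imwrite('pics/m2.png',m[:,:,::-1])
```

```text
[537.93045907  53.47596544  91.3210848 ] [ 4.90963306e-04  9.81241377e-01 -1.92782066e-01 -4.40117816e-04] [-0.40408604  0.26731191 -1.68264954] 7.85
375 276 295 234
```

View pics/m2.png

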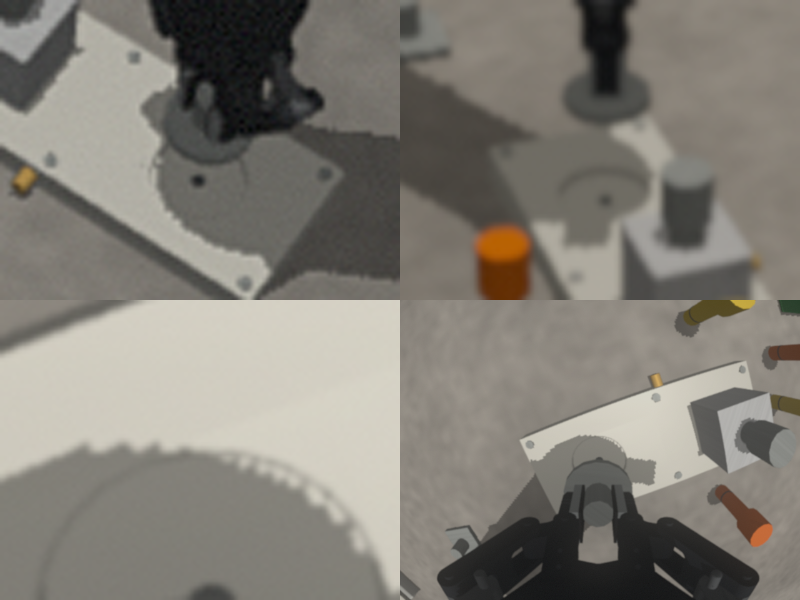

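Run:
```python
from h import *
from scipy.optimize import least_squares
s=arm.read_state()
P=np.array([wplane(266+u/4,180+v/4,22,s)[:2] for u,v in[(200,152),(40,285),(385,285),(95,197),(345,208),(270,160)]])
r=least_squares(lambda p:np.hypot(*(P-p[:2]).T)-26.5,[537,53]);print(P,r.x,r.fun,wplane(319,254,15,s))
w=cv2.imread('pics/w2.png');cv2.imwrite('pics/w2c.png',cv2.resize(w[205:300,255:380],None,fx=6,fy=6,interpolation=cv2.INTER_CUBIC))
```

```text
[[562.3  45.5]
 [552.2  76.1]
 [532.3  27.2]
 [561.9  62.7]
 [546.1  28.6]
 [557.3  36.3]] [537.19295363  53.61075035] [-0.11538234  0.53660094  0.36016994 -0.17410781  0.04944648  0.03215769] [538.3  53.3  15. ]
```

View pics/w2c.png

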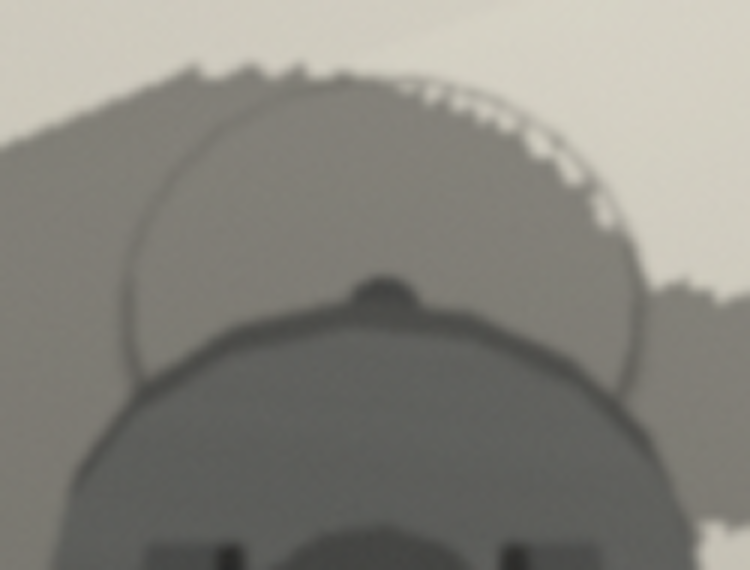

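Request:
step_arm:
  plan:
    - [[-0.05,0,-2,0,0,0],[0,0,-2,0,0,0],[0,0,-1,0,0,0],[0,0,-0.5,0,0,0],[0,0,-0.2,0,0,0],[0,0,-0.2,0,0,0],[0,0,-0.2,0,0,0],[0,0,0,0,0,0]]

```text
time: 8.8
tool_pos: [537.8, 53.8, 30.5]
orientation: [-0.0, 0.981, -0.193, 0.0]
force: [-0.3, 0.4, -1.3]
grip_width: 18.2
grip_force: 49.1
```

Request:
step_arm:
  plan:
    - [[-0.03,0,-0.15,0,0,0],[0,0,-0.1,0,0,0],[0,0,-0.1,0,0,0],[0,0,-0.05,0,0,0],[0,0,0,0,0,0],[0,0,0,0,0,0]]

```text
time: 9.4
tool_pos: [537.5, 53.9, 26.7]
orientation: [-0.0, 0.981, -0.193, 0.0]
force: [-2.8, 0.0, 5.5]
grip_width: 18.3
grip_force: 49.9
```

Seated with light contact at the expected height. Releasing and rising.

Request:
step_arm:
  plan:
    - [[0,0,0,0,0,0],[0,0,0,0,0,0],[0,0,0,0,0,0],[0,0,0,0,0,0],[0,0,0,0,0,0],[0,0,0,0,0,0],[0,0,0,0,0,0],[0,0,0,0,0,0],[0,0,0,0,0,0],[0,0,0,0,0,0]]
  grip: 1

```text
time: 10.4
tool_pos: [537.5, 53.9, 26.3]
orientation: [-0.0, 0.981, -0.193, 0.0]
force: [0.2, -0.0, 0.1]
grip_width: 85.4
grip_force: 0.0
```

Request:
step_arm:
  plan:
    - [[0,0,1,0,0,0],[0,0,2,0,0,0],[0,0,3,0,0,0],[0,0,4,0,0,0],[0,0,4,0,0,0],[0,0,3,0,0,0],[-0.1,-2,0,0,0,0],[0,-3,0,0,0,0],[-0.1,-3,0,0,0,0],[0,-3,0,0,0,0],[-0.1,-2,0,0,0,0],[0,0,0,0,0,0],[0,0,0,0,0,0]]

```text
time: 11.7
tool_pos: [534.4, -76.5, 196.9]
orientation: [-0.0, 0.981, -0.193, 0.0]
force: [-0.2, 0.1, 0.2]
grip_width: 85.6
grip_force: 0.0
```

Run:
```python
from h import *
s=arm.read_state();print(s['tool_pos'],s['orientation'],s['force'],s['time'])
np.save('w3.npy',np.r_[s['tool_pos'],s['orientation']])
w=snap('wrist','w3.png');a=snap('scene','s3.png');b=snap('side','d3.png')
f=lambda im,u,v:cv2.resize(im[v:v+75,u:u+100],(400,300),interpolation=cv2.INTER_CUBIC)
u,v=map(int,proj('scene',(537,53,30)));x,y=map(int,proj('side',(537,53,30)))
m=np.vstack([np.hstack([f(a,u-50,v-37),f(b,x-50,y-37)]),np.hstack([cv2.resize(w[170:320,220:420],(400,300)),cv2.resize(w,(400,300))])])
cv2.imwrite('pics/m3.png',m[:,:,::-1])
```

```text
[534.35453021 -76.45967466 196.8721534 ] [-1.28052152e-04  9.81136545e-01 -1.93315794e-01  2.60224686e-04] [-0.24862535  0.13360659  0.23826469] 11.7
```

View pics/m3.png

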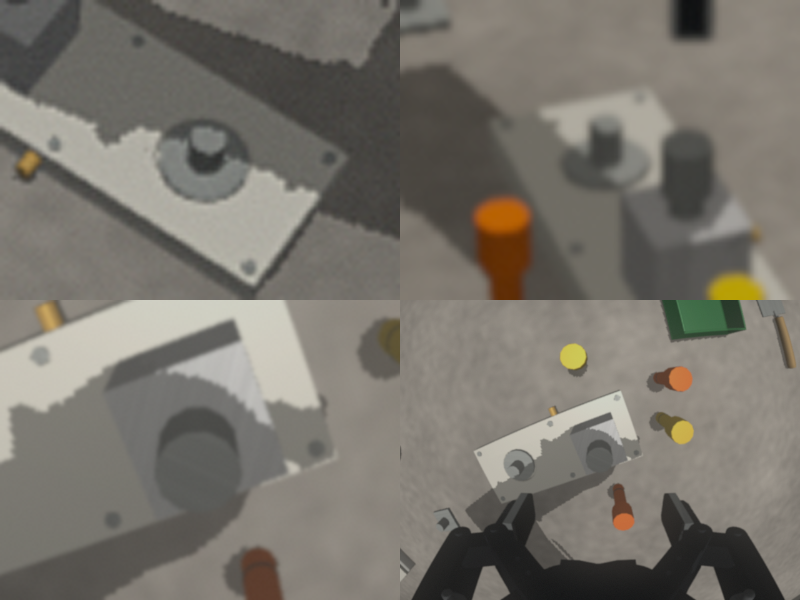

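The disc sits flat in the seat. The knob top appears in the wrist image at about (319,258).

Run:
```python
from h import *
w=np.load('w3.npy');s=dict(tool_pos=w[:3],orientation=w[3:])
print(wplane(319,257,120,s))
c=arm.camera
i=cv2.imread('pics/w3.png');cv2.imwrite('pics/w3c.png',cv2.resize(np.clip(i[205:305,280:380]*2.0,0,255).astype(np.uint8),None,fx=6,fy=6,interpolation=cv2.INTER_CUBIC))
```

```text
[531.9 -76.6 120. ]
```

View pics/w3c.png

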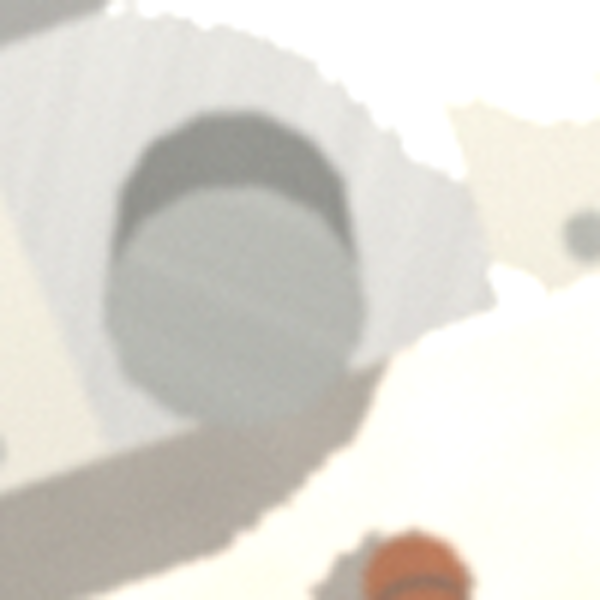

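Request:
step_arm:
  plan:
    - [[-0.1,0,-2,0,0,0],[0,0,-3,0,0,0],[0,0,-3,0,0,0],[0,0,-2,0,0,0],[0,0,-0.8,0,0,0],[0,0,0,0,0,0],[0,0,0,0,0,0]]

```text
time: 12.55
tool_pos: [534.2, -75.8, 89.2]
orientation: [-0.0, 0.981, -0.192, 0.001]
force: [-0.0, -0.3, -0.5]
grip_width: 85.1
grip_force: 0.0
```

Request:
step_arm:
  plan:
    - [[0,0,0,0,0,0],[0,0,0,0,0,0],[0,0,0,0,0,0],[0,0,0,0,0,0],[0,0,0,0,0,0],[0,0,0,0,0,0],[0,0,0,0,0,0],[0,0,0,0,0,0],[0,0,0,0,0,0],[0,0,0,0,0,0],[0,0,0,0,0,0],[0,0,0,0,0,0]]
  grip: 0
  squeeze: 60

```text
time: 13.75
tool_pos: [533.7, -76.4, 88.9]
orientation: [0.0, 0.981, -0.193, 0.0]
force: [-0.7, -1.0, 6.3]
grip_width: 25.5
grip_force: 58.8
```

Request:
step_arm:
  plan:
    - [[0,0,0.2,0,0,0],[0,0,0.3,0,0,0],[0,0,0.3,0,0,0],[0,0,0.3,0,0,0],[0,0,0.3,0,0,0],[0,0,0.3,0,0,0],[0,0,0.3,0,0,0],[0,0,0.3,0,0,0],[0,0,0.3,0,0,0],[0,0,0.3,0,0,0],[0,0,0.3,0,0,0],[0,0,0.2,0,0,0],[0,0,0.1,0,0,0],[0,0,0,0,0,0],[0,0,0,0,0,0],[0,0,0,0,0,0]]

```text
time: 15.35
tool_pos: [533.4, -76.2, 123.1]
orientation: [0.0, 0.981, -0.193, -0.0]
force: [0.5, -0.5, -2.5]
grip_width: 25.3
grip_force: 59.0
```

Run:
```python
from h import *
s=arm.read_state();print(s['tool_pos'],s['force'],s['moment'],s['time'])
w=snap('wrist','w4.png');a=snap('scene','s4.png');b=snap('side','d4.png')
f=lambda im,u,v:cv2.resize(im[v:v+75,u:u+100],(400,300),interpolation=cv2.INTER_CUBIC)
u,v=map(int,proj('scene',(533,-76,95)));x,y=map(int,proj('side',(533,-76,95)))
m=np.vstack([np.hstack([f(a,u-50,v-37),f(b,x-50,y-37)]),np.hstack([cv2.resize(w[200:350,220:420],(400,300)),cv2.resize(w,(400,300))])])
cv2.imwrite('pics/m4.png',np.clip(m[:,:,::-1]*1.6,0,255))
```

```text
[533.36470015 -76.17025133 123.14462248] [ 0.45529351 -0.49521156 -2.5484808 ] [ 0.01385043  0.01794019 -0.0218866 ] 15.35[ WARN:0@1.729] global loadsave.cpp:1063 imwrite_ Unsupported depth image for selected encoder is fallbacked to CV_8U.
```

View pics/m4.png

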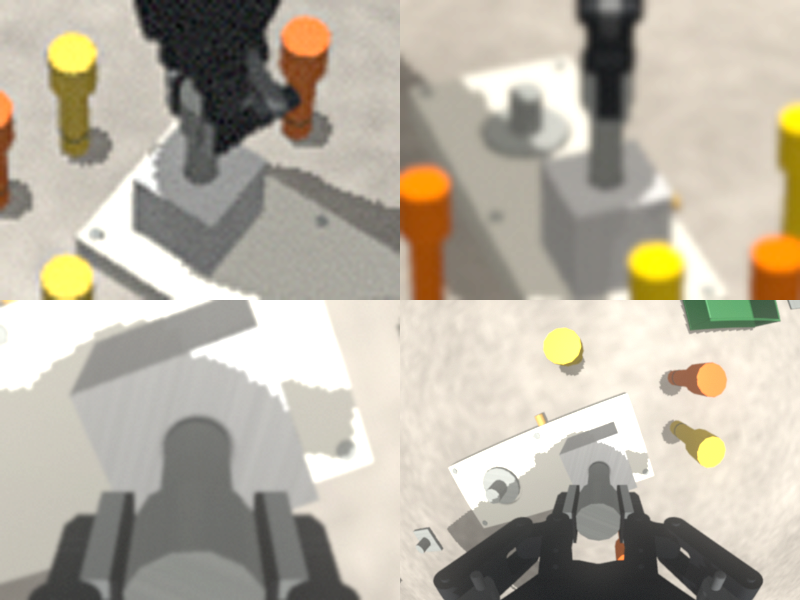

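Request:
step_arm:
  plan:
    - [[0,0,0.08,0,0,0],[0,0,0,0,0,0],[0,0,0,0,0,0],[0,0,0,0,0,0],[0,0,0,0,0,0]]

```text
time: 16.0
tool_pos: [533.4, -76.2, 124.1]
orientation: [0.0, 0.981, -0.193, -0.0]
force: [-0.1, -0.1, -2.8]
grip_width: 25.4
grip_force: 59.0
```

Run:
```python
from h import *
z=[]
for i in range(5):
    s=arm.read_state();z.append(s['tool_pos'][2]);b=arm.camera('side');a=arm.camera('scene');
print(np.round(z,2),s['force'],s['grip_width'],s['time'])
s=arm.read_state();w=snap('wrist','w5.png')
f=lambda im,u,v:cv2.resize(im[v:v+50,u:u+66],(400,300),interpolation=cv2.INTER_CUBIC)
u,v=map(int,proj('scene',(533,-76,85)));x,y=map(int,proj('side',(533,-76,85)))
m=np.vstack([np.hstack([f(a,u-33,v-25),f(b,x-33,y-25)]),np.hstack([cv2.resize(w[250:325,270:370],(400,300),interpolation=cv2.INTER_CUBIC),cv2.resize(w[280:355,270:370],(400,300),interpolation=cv2.INTER_CUBIC)])])
cv2.imwrite('pics/m5.png',np.clip(m[:,:,::-1]*1.8,0,255).astype(np.uint8))
```

```text
[124.08 124.09 124.12 124.08 124.12] [ 0.71590708 -0.39134833 -3.4938921 ] 25.78382583549654 16.4
```

View pics/m5.png

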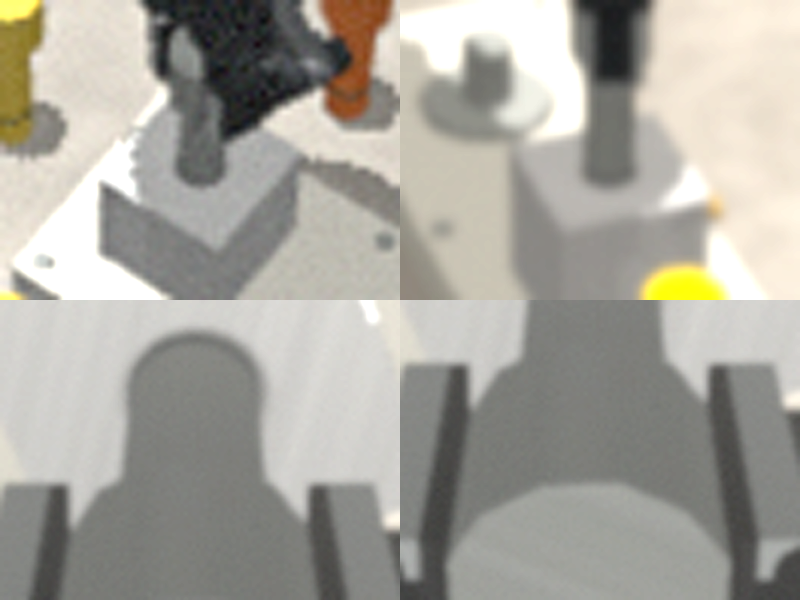

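```bash
python3 -c "
from plant import arm
print(arm.close_job())"
```

```text
the job is handed in; nothing more can be done
None
```

The job is handed in: the disc sits flat in the round seat and is released, and the gripper still holds the knob with the rod drawn up about 35.2 mm (measured tool travel) and the ring mark about level with the mouth, at about 16.4 s; I viewed 12 pictures, two over the limit of 10.

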